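Check the bench stop button: press, twist out, restart

TASK

Do the start-of-shift check of the bench's stop button: press the red mushroom button right in so that it stays in, then push one of its ears round clockwise until the button springs back out, and once it is out press the green start button fully in and let it come back. This is fingertip work: do not force the buttons or squeeze them hard, and leave the clay pot, the dropper bottle, the marker pen and the secateurs where they are.

Things in the scene. Friction and masses are not known exactly. Their poses are not given: they have to be found in the camera images.
- stop_station: Yellow box bolted to the bench, 84 x 84 mm and 55 mm high, on a thin steel flange that reaches 12 mm further at its two y sides; a black plug sticks out of its +x (rear) face. It carries the red mushroom stop button in the middle of its top. Origin: centre of its underside, on the bench, directly below the button's axis; z is up. It cannot move.
- stop_top (a point): Centre of the flat top of the red mushroom head (two white arrows on it), on the axis of press and twist; it moves with the button. The head is round, 64 mm across; its top is flat to a radius of 16 mm and slopes down outside. The top stands 105 mm above the bench when the button is out and 97 mm when it is in. The head is on a thin stem, so that there is free space of 20 mm or more below its rim and its ears, down to the yellow box.
- ear_a (a point): Point on the upper face of one of the two red ears of the mushroom head, 50 mm from the button's axis (the ear reaches out to 62 mm); it turns and sinks with the head. Each ear is a radial bar 18 mm wide and 14 mm high that stands out 30 mm beyond the round head; its upper face is 8 mm below the top of the head.
- ear_b (a point): The same point on the other ear, opposite ear_a.
- stop_press (a joint): How far the mushroom button is in, m: 0 out, 0.008 fully in. It has a snap action: 5 to 6 N is needed at the start of the stroke, less further down, and it stays in only when pressed beyond about 0.007, so press it to the stop. It comes out again when the head is twisted.
- stop_twist (a joint): Twist of the mushroom head, rad, growing clockwise as seen from above: 0 at rest, stop at 0.9. A weak spring (0.03 to 0.08 N m) turns it back to 0 when let go. With the button in, twisting lifts the head over a hidden ramp (some 0.1 N m, about 2 to 3 N at an ear) and between about 0.4 and 0.65 the button springs out by itself by 8 mm.
- start_station: Grey box bolted to the bench, 70 x 70 mm and 45 mm high, on a like steel flange, with the green start button in the middle of its top. Origin: centre of its underside. It cannot move. The yellow and the grey box may stand either way round, left or right.
- start_top (a point): Centre of the top of the round green start button, 34 mm across, in a black collar; 67 mm above the bench when out. It moves with the button.
- start (a joint): How far the green button is in, m: 0 out, 0.006 fully in. Spring button, 4 N when fully in; it comes back when let go.
- clay_pot_mid (a point): Middle of a small terracotta pot, 60 mm across and 54 mm high, standing on the bench. To be left alone.
- dropper_mid (a point): Middle of a small brown dropper bottle, 33 mm across and 102 mm high, standing on the bench. To be left alone.
- pen_mid (a point): Middle of a black and white marker pen, 17 x 135 x 16 mm, lying on the bench. To be left alone.
- pruners_mid (a point): Middle of red-handled secateurs, 73 x 203 x 17 mm, lying on the bench. To be left alone.
There are look-alikes about, which are no part of the job. Of the things shaped like the start_station, the grey one is meant.

How it is judged (in metres and radians):
On the way, in this order (a step that is already met when the one before it is completed fails the run):
1. the red mushroom button is pressed in and stays in (value of joint stop_press above 0.006 m), for 0.2 s.
2. the red head is twisted clockwise while it is in (value of joint stop_twist above 0.2 rad).
3. the red button has come out (value of joint stop_press below 0.002 m), for 0.05 s.
4. the green start button is pressed fully in while the red one is out (value of joint start above 0.0045 m and value of joint stop_press below 0.002 m), for 0.02 s.
At the end, for the whole second after the job is handed in: The red button is out (within 2 mm) and turned back to rest (within 0.12 rad), the green button is out (within 1.5 mm) (value of joint stop_press below 0.002 m and value of joint stop_twist below 0.12 rad and value of joint start below 0.0015 m); the robot touches nothing.
It fails at once if the green button is pressed (over 3 mm) while the red one is in (value of joint start above 0.003 m and value of joint stop_press above 0.004 m).
It fails at once if the red button is forced or squeezed hard (over 60 N) (contact force between the fingers and stop_station above 60 N).
It fails at once if the green button is forced or squeezed hard (over 60 N) (contact force between the fingers and start_station above 60 N).
It fails at once if the pot, dropper bottle, pen or secateurs are lifted or moved by more than 20 mm (distance of any of clay_pot_mid, dropper_mid, pen_mid, pruners_mid from where it was at the start of the episode above 0.02 m).
It also fails if it takes over 56 s, if anything falls off the work surface, if the arm or the gripper's body presses on something with over 40 N, if the wrist force passes 120 N, or if a joint passes its speed limit or range.

ROBOT

A 6-joint arm with a two-finger parallel gripper is mounted at the origin on a cart in front of the work surface, level with it; the furniture and walls round the work are solid. World frame = base frame: x ahead of the robot, y to its left, z up, the work surface at z = 0. Lengths are in mm, angles in degrees, forces in N, time in s.
With the tool pointing down it reaches from about 350 to 850 mm from the base axis. Payload 8.1 kg.
Tool frame: the origin (TCP) lies midway between the tips of the shut fingers; the grasp point (between the pads) lies r.pinch_z behind it (r.pinch_z is the distance from the TCP to the grasp point, in mm); z points along the fingers, y is the direction in which the jaws open and shut (so a half turn about z gives the same grasp; the last joint's range is limited). The gripper opens to 85 mm and grips with 20 to 120 N. Pads are 22 mm wide; open, the fingers measure 114 mm over their backs; the gripper's body (76 mm by 85 mm) begins 54 mm behind the grasp point. The pads swing forward as they close: fully open they stand 13 mm farther back than shut.
Start: joints at [-79.836, 7.471, 85.268, -0, 87.261, -4.893], TCP at [155.891, -579.399, 231.292] pointing down, gripper open.
Joint ranges: [-169.43, 169.43], [-51.17, 129.36], [1.28, 143.12], [-76.62, 256.62], [0, 156.53], [-152.29, 152.29]. Speed limits (degrees/s): [136.94, 136.94, 159.86, 180, 180, 180].

INTERFACE

Orientations are given as a 3x3 rotation matrix whose columns are the frame's x, y, z axes.
In Python, from plant import r gives the robot as it stands.
- The arm moves only by the shell command python3 -m creep 'ROWS' [FORCE]. ROWS is JSON, a list that holds one entry, the list of rows, each a list of 5 numbers: the shift along the tool's x, y, z scaled (see below), then the turn about the tool's z scaled (see below), then the opening, from 0 (shut) to 1 (fully open). In form: [[[dx, dy, dz, turn, fingers], ...]]. A call has 1 to 20 rows; each row shifts and turns the pose as measured when the row begins, along the tool's axes as they then stand; what a row does not reach is not made up. The controller multiplies each number of a shift by 750 mm and each number of a turn by 5 degrees. A row lasts 1/10 s, in which the tool goes at most 50 mm and 8.59 degrees, less where a joint would pass 70% of its speed; a pose out of reach is approached as far as the arm can. A call with a number of a shift or a turn outside -1 to 1 is refused whole. A call with a gripper value outside its range is refused whole. The fingers move at their own pace and stop on an object; FORCE is the grip in N (left out, the last holds). Time passes only in rows, so rows that do not move let the fingers close. It gives the time, the measured TCP pose, the force and the opening at its end, in the units of the state.
- r.read_state(): the state, without advancing time (a new reading comes with each control period).
- r.camera(name): name is "scene" or "top"; returns a dict with "frame" (480x640x3 uint8, red, green, blue), "vertical_fov" (degrees; the focal length in pixels is half the picture's height over the tangent of half this angle, whatever the lens; pixels are square), "cx", "cy" (the principal point, pixels), "k1" (the pictures are not rectified: a ray, as slopes to the right and down, at radius r is drawn at 1 + k1 r^2 times it, then the intrinsics apply), "extrinsics" (4x4, takes a point from camera to world coordinates). Camera axes: x right, y down, z forward; pixel columns grow to the right and rows downward; lengths in mm; the calibration is good to about 2 mm. A picture is of the moment at which its call begins. There is no depth.
- r.job_done(): hands the job in, once; it reports no verdict.
The state is a dict: "clock": time; "joint_pos": joint angles; "qd": joint speeds; "tau": joint torques, N m; "tool_pos": TCP position; "tool_rot": TCP orientation; "contact_force": force on the tool from outside, world axes, zero at the start; "ft_torque": the same for the moment, N m; "gripper_width": finger opening in mm.
Only numpy, scipy, OpenCV 4.12 (cv2) and the standard library are available. Lean on these libraries where they do the work, as an engineer would, in place of code of your own. Each camera call takes 0.05 s, during which the arm holds its last target.

## Working session

There is one attempt and no reset: what is moved stays moved. The work goes in short steps, Python scripts to look and compute and a shell command to move; the robot and the scene stay as the last step left them, time stands still between calls to the robot, and variables do not carry over. Pictures are saved under pics/ and viewed, and the job is handed in when it is done.

```bash
ls; mkdir -p pics; cat > h.py <<'E'
import numpy as np,cv2
from plant import r
def px2ray(c,u,v):
    f=240/np.tan(np.radians(c["vertical_fov"]/2))
    K=np.array([[f,0,c["cx"]],[0,f,c["cy"]],[0,0,1.]])
    a,b=(u-c["cx"])/f,(v-c["cy"])/f
    x,y=a,b
    for _ in range(30):
        s=1+c["k1"]*(x*x+y*y); x,y=a/s,b/s
    T=np.array(c["extrinsics"]); return T[:3,3],T[:3,:3]@np.array([x,y,1.])
def onz(c,u,v,z):
    o,d=px2ray(c,u,v); return o+d*(z-o[2])/d[2]
E
python3 - <<'E'
from h import *
for n in("scene","top"):
    c=r.camera(n); cv2.imwrite(f"pics/{n}0.png",cv2.cvtColor(c["frame"],cv2.COLOR_RGB2BGR))
    print(n,c["vertical_fov"],c["cx"],c["cy"],c["k1"],np.round(c["extrinsics"],3))
s=r.read_state();print(s,r.pinch_z)
E
```

```text
pics
scene 51.95928373305272 311.46113230251865 236.96562620434744 -0.04644506025047911 [[-8.66000e-01 -2.54000e-01  4.32000e-01  6.99690e+01]
 [-5.00000e-01  4.64000e-01 -7.31000e-01  6.39796e+02]
 [-1.50000e-02 -8.49000e-01 -5.28000e-01  6.57217e+02]
 [ 0.00000e+00  0.00000e+00  0.00000e+00  1.00000e+00]]
top 44.71423537279554 325.2404388294178 231.74968118826786 -0.005916764265773942 [[ 1.400000e-02 -9.780000e-01  2.100000e-01  2.820740e+02]
 [-1.000000e+00 -1.500000e-02 -1.000000e-03 -1.637880e+02]
 [ 4.000000e-03 -2.090000e-01 -9.780000e-01  1.327741e+03]
 [ 0.000000e+00  0.000000e+00  0.000000e+00  1.000000e+00]]
{'clock': 0.1, 'joint_pos': array([-7.98368904e+01,  7.51086465e+00,  8.53246496e+01,  6.26626582e-04,
        8.72599648e+01, -4.89389396e+00]), 'qd': array([ 0.02714386, -0.0715254 , -0.13343269,  0.07734311,  0.0338103 ,
        0.10238972]), 'tau': array([ 1.20694909e-03, -5.70948386e+01, -5.01945090e+01, -1.75000619e-04,
        8.14379862e-03,  2.65593644e-05]), 'tool_pos': array([ 155.79720678, -578.90667315,  230.3330141 ]), 'tool_rot': array([[ 9.65668009e-01,  2.59779168e-01, -2.83289357e-04],
       [ 2.59779277e-01, -9.65666625e-01,  1.64220402e-03],
       [ 1.53047318e-04, -1.65941659e-03, -9.99998611e-01]]), 'contact_force': array([0.41474411, 0.57896366, 0.06197426]), 'ft_torque': array([-0.00398902,  0.01157211,  0.0191941 ]), 'gripper_width': 85.43071423645195} 18.700000000000003
```

View pics/scene0.png

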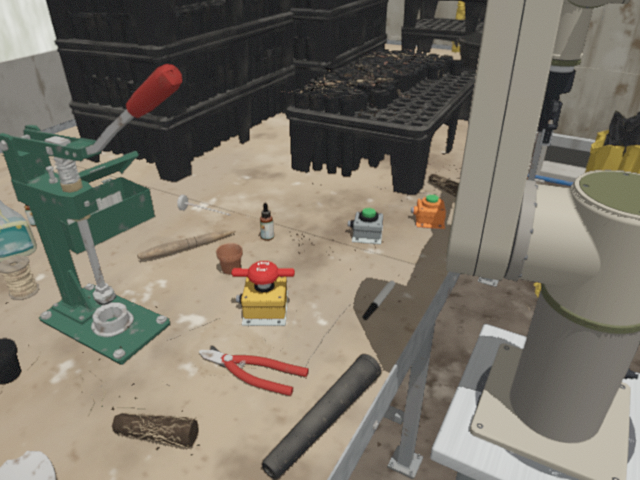

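View pics/top0.png

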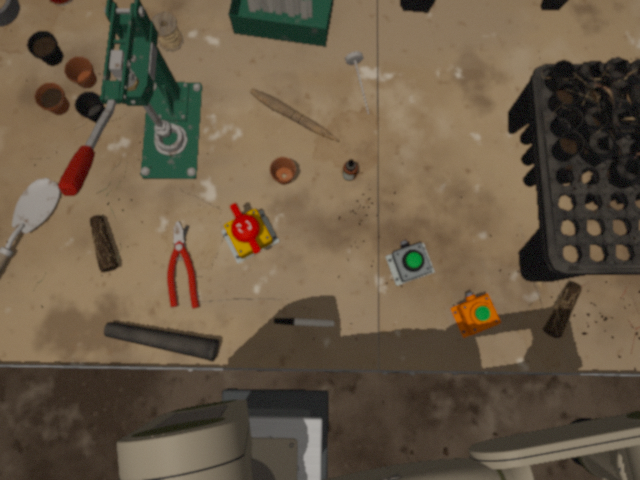

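The scene view shows the red stop button at (263,272), a grey box with a green button at (368,222) and an orange box with a green button at (431,209). In the top view these are at (246,230), (412,260) and (476,313). The start station meant is the grey one at top (412,260); the orange one at (476,313) is the look-alike. I'll confirm that in a crop and measure.

```bash
cat > m.py <<'E'
from h import *
import sys
def meas(tag,zt=105):
  out={}
  for n in("scene","top"):
    c=r.camera(n); f=c["frame"]; hsv=cv2.cvtColor(f,cv2.COLOR_RGB2HSV)
    x0,y0,x1,y1={"scene":(220,250,305,300),"top":(215,190,285,265)}[n]
    red=((hsv[...,0]<6)|(hsv[...,0]>172))&(hsv[...,1]>170)&(hsv[...,2]>90)
    m=np.zeros(red.shape,np.uint8); m[y0:y1,x0:x1]=red[y0:y1,x0:x1]*255
    m=cv2.morphologyEx(m,cv2.MORPH_CLOSE,np.ones((5,5)))
    cs,_=cv2.findContours(m,0,2); k=max(cs,key=cv2.contourArea)
    (u,v),(w,h),a=cv2.minAreaRect(k); M=cv2.moments(k)
    print(n,"red centroid",M["m10"]/M["m00"],M["m01"]/M["m00"],"area",cv2.contourArea(k))
    pts=k[:,0,:]
    if n=="top":
        P=np.array([onz(c,p[0],p[1],zt-10)[:2] for p in pts])
        ys,xs=np.nonzero(cv2.drawContours(np.zeros_like(m),[k],-1,255,-1))
        Q=np.array([onz(c,a_,b_,zt-10)[:2] for a_,b_ in zip(xs,ys)])
        ce=Q.mean(0); print(" centre",ce); 
        d=Q-ce; wv,ev=np.linalg.eigh(d.T@d); ax=ev[:,1]
        print(" ear axis angle",np.degrees(np.arctan2(ax[1],ax[0])),"extent",(d@ax).min(),(d@ax).max(),"mid",ce+ax*((d@ax).min()+(d@ax).max())/2)
    gx={"scene":(350,200,390,245),"top":(390,240,440,285)}[n]
    g=(hsv[...,0]>45)&(hsv[...,0]<85)&(hsv[...,1]>120)
    mm=np.zeros(g.shape,np.uint8); mm[gx[1]:gx[3],gx[0]:gx[2]]=g[gx[1]:gx[3],gx[0]:gx[2]]
    q=np.argwhere(mm).mean(0); print(n," green px",q[::-1],"n",mm.sum(),"xyz",onz(c,q[1],q[0],66 if n=="top" else 63))
    b=cv2.cvtColor(f,cv2.COLOR_RGB2BGR)
    b1=cv2.resize(b[y0-10:y1+10,x0-10:x1+10],None,fx=4,fy=4,interpolation=2)
    cv2.imwrite(f"pics/{tag}_{n}_red.png",b1)
    if tag=="a":cv2.imwrite(f"pics/{tag}_{n}_green.png",cv2.resize(b[190:250,340:460] if n=="scene" else b[230:340,380:520],None,fx=4,fy=4,interpolation=2))
    out[n]=c
  return out
if __name__=="__main__":
  meas(sys.argv[1],float(sys.argv[2]))
E
python3 m.py a 105; python3 - <<'E'
import cv2,numpy as np
a=[cv2.imread(f"pics/a_{n}.png") for n in("scene_red","top_red","scene_green","top_green")]
W=400;a=[cv2.resize(i,(400,300)) for i in a]
cv2.imwrite("pics/a_all.png",np.vstack([np.hstack(a[:2]),np.hstack(a[2:])]))
E
```

```text
scene red centroid 262.4162189818368 273.0923509849066 area 651.5
scene  green px [368.47826087 212.82608696] n 92 xyz [ 487.99778881 -347.59656252   63.        ]
top red centroid 244.92983733915997 227.5389657683904 area 686.5
 centre [552.99537269   8.98789697]
 ear axis angle -150.0378862485865 extent -60.35487495241866 60.28304382737928 mid [553.02648835   9.00583418]
top  green px [413.48333333 259.8       ] n 240 xyz [ 492.49363268 -359.01516026   66.        ]
```

View pics/a_all.png

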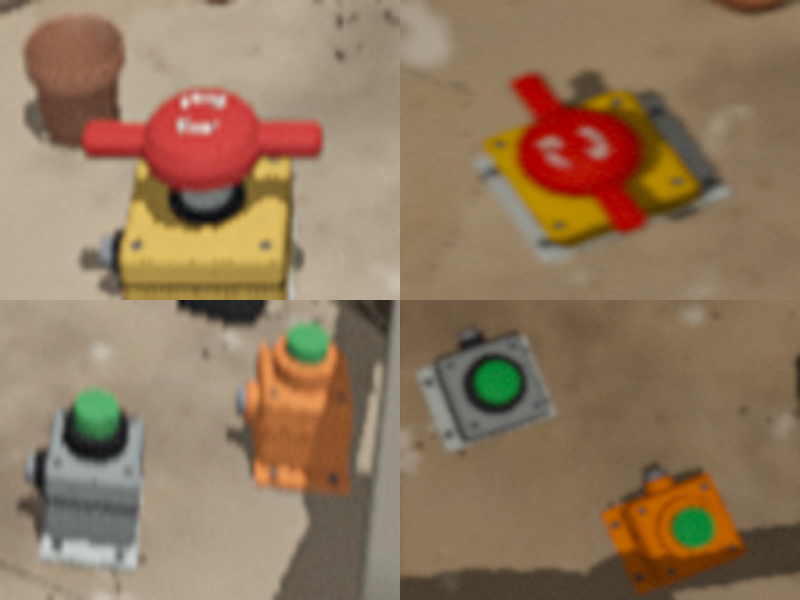

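The grey box in the crop has a black collar and a green button, so it is the start station. The red button's centre is about (553, 9), with its ears along 30°. I'll fly over with the fingers shutting.

```bash
python3 -m creep '[[[0.04,-0.035,0,0,0],[0.048,-0.041,0,0,0],[0.048,-0.041,0,0,0],[0.048,-0.041,0,0,0],[0.048,-0.041,0,0,0],[0.048,-0.041,0,0,0],[0.048,-0.041,0,0,0],[0.048,-0.041,0,0,0],[0.048,-0.041,0,0,0],[0.048,-0.041,0,0,0],[0.048,-0.041,0,0,0],[0.048,-0.041,0,0,0],[0.048,-0.041,0,0,0],[0,0,0,0,0]]]' 20
```

```text
clock: 1.6
tool_pos: [509.8, -57.4, 228.7]
tool_rot: [[0.967, 0.255, 0.002], [0.255, -0.967, 0.003], [0.003, -0.003, -1.0]]
contact_force: [-0.4, -1.5, 0.3]
gripper_width: 0.0
```

```bash
python3 -m creep '[[[0.039,-0.035,0,0,0],[0.039,-0.035,0,0,0],[0,0,0,0,0],[0,0,0,-1,0],[0,0,0,-1,0],[0,0,0,-1,0],[0,0,0.06,0,0],[0,0,0,0,0]]]'; python3 m.py b 105
```

```text
clock: 2.4
tool_pos: [552.3, 8.1, 181.4]
tool_rot: [[0.862, 0.507, -0.002], [0.507, -0.862, 0.0], [-0.002, -0.002, -1.0]]
contact_force: [-1.1, -0.9, -1.7]
gripper_width: -0.1
scene red centroid 261.991195891416 273.0019564685742 area 681.5
scene  green px [368.34831461 212.82022472] n 89 xyz [ 488.29162507 -347.47029147   63.        ]
top red centroid 250.91489361702128 234.37854609929076 area 188.0
 centre [538.04224314  -4.67967128]
 ear axis angle -170.04034005336948 extent -36.683444907038016 38.16247056544995 mid [537.31387494  -4.80757355]
top  green px [413.49372385 259.84937238] n 239 xyz [ 492.38445086 -359.03601821   66.        ]
```

```bash
python3 -m creep '[[[0,0,0.06,0,0],[0,0,0.018,0,0],[0,0,0,0,0]]]'; python3 - <<'E'
from h import *
c=r.camera("scene")
for z in(90,95,100):print(z,onz(c,262.2,273,z))
b=cv2.cvtColor(c["frame"],4)[170:320,180:340]
cv2.imwrite("pics/c.png",cv2.resize(b,None,fx=4,fy=4))
E
```

```text
clock: 2.8
tool_pos: [562.5, 6.4, 138.5]
tool_rot: [[0.863, 0.505, 0.021], [0.505, -0.863, -0.002], [0.017, 0.012, -1.0]]
contact_force: [-0.3, 0.2, 0.8]
gripper_width: -0.0
90 [550.94059279  16.87514108  90.        ]
95 [546.70084062  22.36616522  95.        ]
100 [542.46108844  27.85718936 100.        ]
```

View pics/c.png

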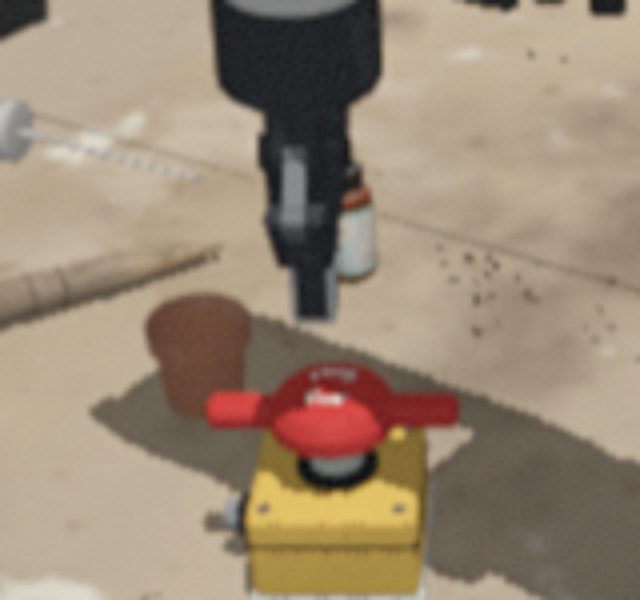

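The fingertip, at crop (315,320), is above the head at crop (332,395) but slightly to the left of it. I'll let it settle and read again.

```bash
python3 -m creep '[[[0,0,0,0,0],[0,0,0,0,0]]]'
```

```text
clock: 3.05
tool_pos: [564.5, 6.1, 143.3]
tool_rot: [[0.863, 0.505, 0.026], [0.505, -0.863, -0.002], [0.021, 0.015, -1.0]]
contact_force: [-0.1, -0.1, -0.3]
gripper_width: 0.1
```

```bash
python3 - <<'E'
from plant import r
s=r.read_state();print(s["joint_pos"].round(2),s["qd"].round(2),s["tau"].round(1),s["tool_pos"])
E
python3 -m creep '[[[0,0,0,0,0]]]'; python3 - <<'E'
from plant import r
s=r.read_state();print(s["joint_pos"].round(2),s["qd"].round(2),s["tau"].round(1),s["tool_pos"])
E
```

```text
[-4.580e+00  3.930e+00  9.839e+01  1.000e-02  7.619e+01  5.508e+01] [-0.03 -0.84 -1.31  0.08  0.66 -0.01] [ -0.  -51.4 -47.8  -0.   -0.2   0. ] [564.52863046   6.13911132 143.32924959]
clock: 3.15
tool_pos: [565.5, 6.0, 145.1]
tool_rot: [[0.863, 0.505, 0.028], [0.505, -0.863, -0.002], [0.023, 0.016, -1.0]]
contact_force: [-0.7, 0.5, -0.1]
gripper_width: 0.1
[-4.58  3.86 98.29  0.   76.24 55.08] [-0.01 -0.63 -0.92  0.05  0.53  0.01] [ -0.  -51.6 -48.1  -0.   -0.2   0. ] [565.47827051   6.0347828  145.05764472]
```

```bash
python3 -m creep '[[[0,0,0,0,0],[0,0,0,0,0],[0,0,0,0,0]]]'; python3 -m creep '[[[0,0,0,0,0],[0,0,0,0,0],[0,0,0,0,0]]]'
```

```text
clock: 3.45
tool_pos: [566.6, 6.1, 147.2]
tool_rot: [[0.863, 0.505, 0.031], [0.505, -0.863, -0.002], [0.026, 0.018, -1.0]]
contact_force: [0.5, 0.9, -0.0]
gripper_width: -0.1
clock: 3.75
tool_pos: [566.4, 6.1, 147.0]
tool_rot: [[0.863, 0.505, 0.031], [0.505, -0.863, -0.002], [0.025, 0.018, -1.0]]
contact_force: [0.9, 0.5, -0.6]
gripper_width: 0.2
```

Fast downward moves drift and leave a 1.8° tilt, so I'll use smaller steps from here.

```bash
python3 -m creep '[[[-0.005,-0.004,0,0,0],[-0.005,-0.004,0.005,0,0],[-0.004,-0.004,0.005,0,0],[0,0,0.005,0,0],[0,0,0.005,0,0],[0,0,0,0,0],[0,0,0,0,0]]]'
```

```text
clock: 4.45
tool_pos: [551.1, 8.9, 129.2]
tool_rot: [[0.863, 0.505, 0.029], [0.505, -0.863, -0.002], [0.024, 0.017, -1.0]]
contact_force: [0.9, -0.8, -0.3]
gripper_width: 0.0
```

```bash
python3 -m creep '[[[0.001,0.001,0.006,0,0],[0,0,0.006,0,0],[0,0,0.006,0,0],[0,0,0.005,0,0],[0,0,0.003,0,0],[0,0,0,0,0],[0,0,0,0,0]]]'
```

```text
clock: 5.15
tool_pos: [553.1, 8.5, 107.7]
tool_rot: [[0.863, 0.505, 0.029], [0.505, -0.863, -0.002], [0.024, 0.016, -1.0]]
contact_force: [0.5, 0.4, -0.1]
gripper_width: -0.2
```

```bash
python3 -m creep '[[[0,0,0.003,0,0],[0,0,0.003,0,0],[0,0,0,0,0]]]'
```

```text
clock: 5.45
tool_pos: [554.0, 8.4, 104.2]
tool_rot: [[0.863, 0.505, 0.031], [0.505, -0.863, -0.002], [0.025, 0.018, -1.0]]
contact_force: [-0.1, 0.4, 3.4]
gripper_width: -0.3
```

Contact at z≈104 with 3.4 N. Now I press.

```bash
python3 -m creep '[[[0,0,0.004,0,0],[0,0,0.004,0,0],[0,0,0.004,0,0]]]'
```

```text
clock: 5.75
tool_pos: [554.7, 8.3, 96.7]
tool_rot: [[0.862, 0.505, 0.032], [0.505, -0.863, -0.003], [0.026, 0.018, -0.999]]
contact_force: [-5.5, -0.7, 24.3]
gripper_width: 0.2
```

```bash
python3 -m creep '[[[0,0,0,0,0],[0,0,-0.005,0,0],[0,0,-0.008,0,0],[0,0,-0.008,0,0],[0,0,-0.008,0,0],[0,0,-0.008,0,0],[0,0,0,0,0],[0,0,0,0,0]]]'; python3 - <<'E'
from h import *
c=r.camera("scene")
b=cv2.cvtColor(c["frame"],4)[170:320,180:340]
cv2.imwrite("pics/d.png",cv2.resize(b,None,fx=4,fy=4))
E
```

```text
clock: 6.55
tool_pos: [554.5, 8.4, 127.1]
tool_rot: [[0.862, 0.505, 0.034], [0.506, -0.863, -0.003], [0.028, 0.019, -0.999]]
contact_force: [0.1, 0.5, 0.4]
gripper_width: -0.1
```

View pics/d.png

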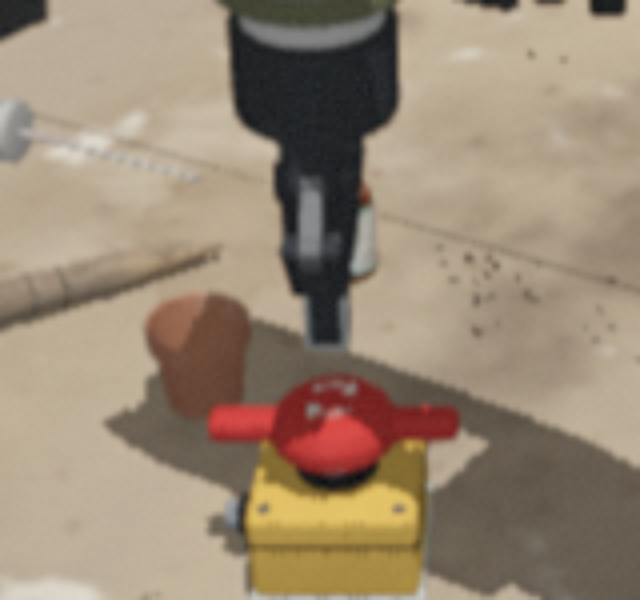

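The head in the crop sits lower: the ears are at y≈423, against 410 before, and the stem is hidden, so it stayed in. Next I move beside the near ear (right in the image), on its -y side.

```bash
python3 -m creep '[[[-0.011,0.007,0,0,0],[-0.013,0.0083,0,0,0],[-0.013,0.0083,0,0,0],[-0.013,0.0083,0,0,0],[-0.013,0.0083,0,0,0],[0,0,0,0,0],[0,0,0,0,0],[0,0,0,0,0]]]'
```

```text
clock: 7.4
tool_pos: [525.3, -47.3, 125.1]
tool_rot: [[0.864, 0.503, 0.032], [0.504, -0.864, -0.003], [0.026, 0.018, -0.999]]
contact_force: [0.4, 0.0, 0.3]
gripper_width: -0.0
```

```bash
python3 -m creep '[[[0.002,0,0.007,0,0],[0.002,0,0.008,0,0],[0.001,0,0.008,0,0],[0,0,0.008,0,0],[0,0,0.008,0,0],[0,0,0.008,0,0],[0,0,0.007,0,0],[0,0,0,0,0],[0,0,0,0,0],[0,0,0,0,0]]]'
```

```text
clock: 8.4
tool_pos: [530.0, -43.7, 79.8]
tool_rot: [[0.862, 0.505, 0.03], [0.505, -0.863, -0.002], [0.025, 0.017, -1.0]]
contact_force: [0.8, 0.2, -0.4]
gripper_width: 0.1
```

```bash
python3 -m creep '[[[-0.002,0,0.005,0,0],[-0.001,-0.004,0.004,0,0],[0,-0.005,0,0,0],[0,-0.005,0,0,0],[0,0,0,0,0]]]'; python3 - <<'E'
from h import *
c=r.camera("scene")
b=cv2.cvtColor(c["frame"],4)[170:320,180:340]
cv2.imwrite("pics/e.png",cv2.resize(b,None,fx=4,fy=4))
E
```

```text
clock: 8.9
tool_pos: [522.8, -35.3, 73.1]
tool_rot: [[0.863, 0.505, 0.031], [0.505, -0.863, -0.002], [0.026, 0.018, -1.0]]
contact_force: [-0.8, -0.5, 0.3]
gripper_width: -0.2
```

View pics/e.png

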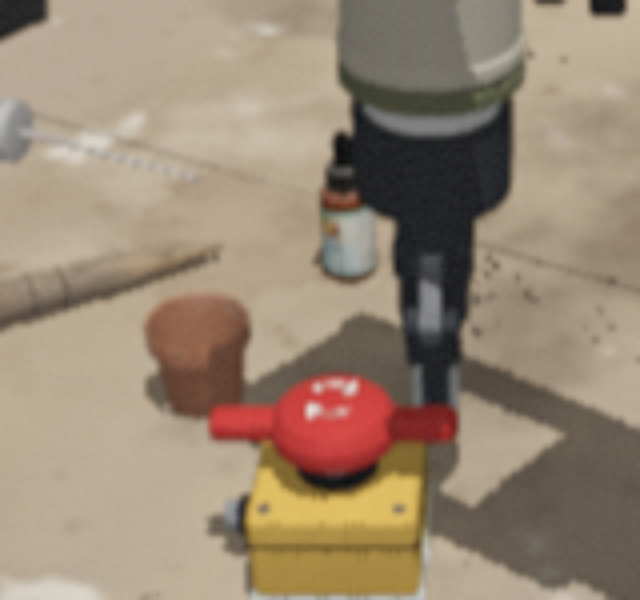

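The finger stands behind the near ear, at crop (435,400), and clear of it. Now I push along the arc.

```bash
python3 -m creep '[[[-0.001,-0.004,0,0,0],[-0.0025,-0.0055,0,1,0],[-0.0025,-0.0055,0,1,0],[-0.0025,-0.0055,0,1,0],[-0.0025,-0.0055,0,1,0]]]'; python3 -c "
from h import *
s=r.read_state();R=s['tool_rot'];print(R[:,:2].T@(s['tool_pos']-[553,9,72]))"
```

```text
clock: 9.45
tool_pos: [507.8, -21.1, 73.5]
tool_rot: [[0.985, 0.168, 0.033], [0.168, -0.986, -0.004], [0.032, 0.009, -0.999]]
contact_force: [-0.2, -2.0, 1.7]
gripper_width: -0.2
[-49.54874946  22.07800956]
```

```bash
python3 -m creep '[[[-0.0025,-0.006,0,1,0],[-0.0025,-0.006,0,1,0],[-0.0025,-0.006,0,1,0],[-0.0025,-0.006,0,0.5,0]]]'; python3 -c "
from h import *
s=r.read_state();R=s['tool_rot'];print(R[:,:2].T@(s['tool_pos']-[553,9,72]))
for n,(a,b,c_,d) in dict(scene=(170,320,180,340),top=(180,280,190,300)).items():
  c=r.camera(n);b_=cv2.cvtColor(c['frame'],4)[a:b,c_:d];cv2.imwrite('pics/f%s.png'%n,cv2.resize(b_,(400,375)))
cv2.imwrite('pics/f.png',np.hstack([cv2.imread('pics/fscene.png'),cv2.imread('pics/ftop.png')]))"
```

```text
clock: 9.85
tool_pos: [500.1, -4.1, 74.5]
tool_rot: [[0.988, -0.151, 0.036], [-0.151, -0.989, -0.006], [0.036, 0.001, -0.999]]
contact_force: [0.5, -0.9, 0.1]
gripper_width: -0.0
[-50.20522315  20.93804912]
```

View pics/f.png

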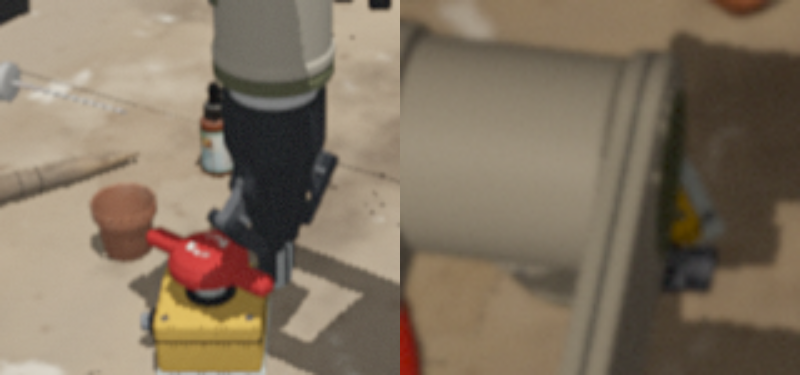

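```bash
python3 -m creep '[[[-0.002,-0.005,0,0.8,0],[-0.001,-0.002,0,0,0],[0,0,0,0,0]]]'; python3 -c "
from h import *
c=r.camera('scene');cv2.imwrite('pics/g.png',cv2.resize(cv2.cvtColor(c['frame'],4)[230:320,220:320],None,fx=6,fy=6))"
```

```text
clock: 10.25
tool_pos: [499.0, 1.3, 74.8]
tool_rot: [[0.977, -0.212, 0.037], [-0.212, -0.977, -0.007], [0.037, -0.001, -0.999]]
contact_force: [0.0, -1.3, -0.2]
gripper_width: 0.1
```

View pics/g.png

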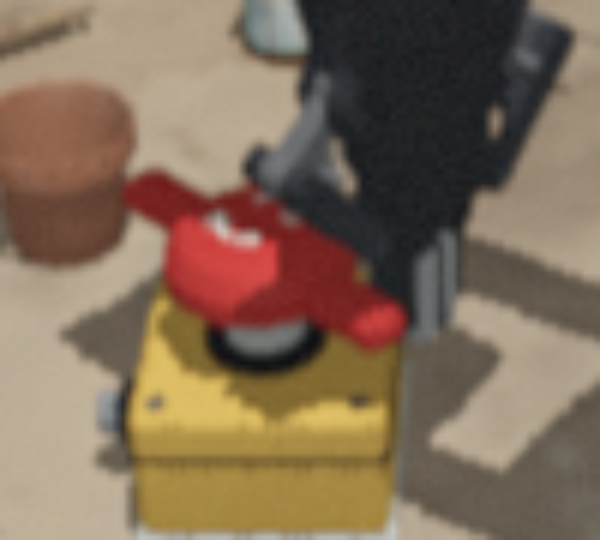

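The grey stem is visible again under the head at (265,340), so the button has sprung out. I'll withdraw radially outward so that the ear swings back freely.

```bash
python3 -m creep '[[[-0.004,0.004,0,0,0],[-0.008,0.003,0,0,0],[-0.009,0,0,0,0],[-0.009,0,0,0,0],[-0.009,0,-0.004,0,0],[-0.006,0,-0.008,0,0],[0,0,-0.012,0,0],[0,0,-0.014,0,0],[0,0,-0.016,0,0],[0,0,-0.016,0,0],[0,0,-0.014,0,0],[0,0,-0.01,0,0],[0,0,-0.006,0,0],[0,0,0,0,0],[0,0,0,0,0]]]'; python3 m.py h 105;  python3 -c "
from h import *
c=r.camera('scene');cv2.imwrite('pics/i.png',cv2.resize(cv2.cvtColor(c['frame'],4)[170:320,180:340],None,fx=4,fy=4))"
```

```text
clock: 11.8
tool_pos: [459.9, 3.8, 157.2]
tool_rot: [[0.977, -0.208, 0.04], [-0.208, -0.978, -0.007], [0.04, -0.002, -0.999]]
contact_force: [-0.7, -0.1, 0.0]
gripper_width: 0.3
scene red centroid 262.77027027027026 272.94019019019015 area 666.0
scene  green px [368.44444444 212.81111111] n 90 xyz [ 488.10253537 -347.62602786   63.        ]
top red centroid 233.55 204.9333333333333 area 10.0
 centre [602.90194341  36.00311373]
 ear axis angle 92.12006724668343 extent -5.405843213021146 5.513424302142302 mid [602.8999535   36.05686746]
top  green px [413.42616034 259.83122363] n 237 xyz [ 492.42253904 -358.88861863   66.        ]
```

View pics/i.png

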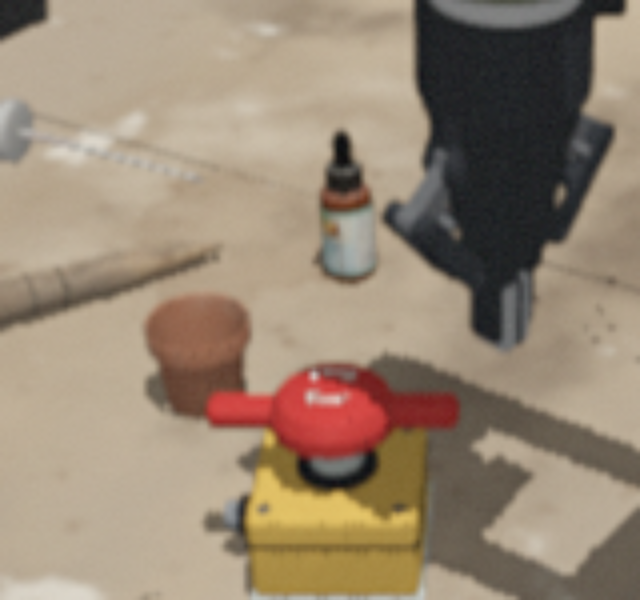

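The button is out and its ears are back exactly where they began (crop (240,410) and (430,410)). Now to the green button, about 364 mm away.

```bash
python3 -m creep '[[[0.006,0.015,0,0,0],[0.0095,0.03,0,0,0],[0.0095,0.031,0,0,0],[0.0095,0.031,0,0,0],[0.0095,0.031,0,0,0],[0.0095,0.031,0,0,0],[0.0095,0.031,0,0,0],[0.0095,0.031,0,0,0],[0.0095,0.031,0,0,0],[0.0095,0.031,0,0,0],[0.0095,0.031,0,0,0],[0.0095,0.031,0,0,0],[0.0095,0.031,0,0,0],[0.0095,0.028,0,0,0],[0.006,0.015,0,0,0],[0,0,0,0,0],[0,0,0,0,0],[0,0,0,0,0]]]'
```

```text
clock: 13.75
tool_pos: [485.3, -355.5, 150.5]
tool_rot: [[0.978, -0.209, 0.027], [-0.209, -0.978, -0.003], [0.027, -0.003, -1.0]]
contact_force: [-0.1, -1.1, 0.0]
gripper_width: -0.2
```

```bash
python3 -m creep '[[[0.004,0.0013,0.005,0,0],[0.004,0.0012,0.008,0,0],[0,0,0.009,0,0],[0,0,0.009,0,0],[0,0,0.009,0,0],[0,0,0.009,0,0],[0,0,0.009,0,0],[0,0,0.009,0,0],[0,0,0.007,0,0],[0,0,0.005,0,0],[0,0,0,0,0],[0,0,0,0,0],[0,0,0,0,0]]]'; python3 -c "
from h import *
c=r.camera('scene');cv2.imwrite('pics/j.png',cv2.resize(cv2.cvtColor(c['frame'],4)[150:260,310:450],None,fx=5,fy=5))"
```

```text
clock: 15.05
tool_pos: [493.0, -355.6, 85.3]
tool_rot: [[0.978, -0.205, 0.025], [-0.205, -0.979, -0.001], [0.025, -0.004, -1.0]]
contact_force: [0.5, -0.0, 0.8]
gripper_width: 0.1
```

View pics/j.png

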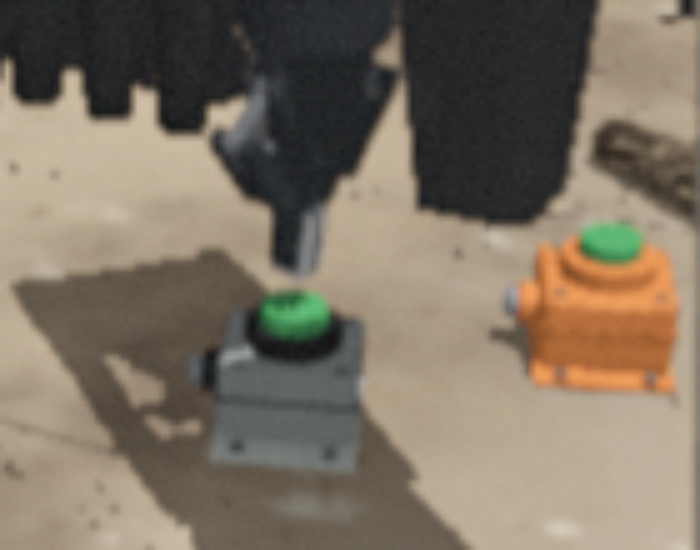

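The finger is above the green button of the grey box (crop (297,310)). I'll trim y by 3 mm and go on down.

```bash
python3 -m creep '[[[0,0.004,0.005,0,0],[0,0,0.006,0,0],[0,0,0.005,0,0],[0,0,0.003,0,0],[0,0,0,0,0],[0,0,0,0,0]]]'
```

```text
clock: 15.7
tool_pos: [493.0, -359.3, 70.4]
tool_rot: [[0.978, -0.205, 0.026], [-0.205, -0.979, -0.002], [0.026, -0.004, -1.0]]
contact_force: [-0.1, 0.1, -0.6]
gripper_width: 0.1
```

```bash
python3 -m creep '[[[0,0,0.003,0,0],[0,0,0.004,0,0],[0,0,0.004,0,0],[0,0,0.003,0,0]]]'
```

```text
clock: 16.1
tool_pos: [493.6, -359.6, 60.7]
tool_rot: [[0.978, -0.205, 0.027], [-0.205, -0.979, -0.003], [0.027, -0.003, -1.0]]
contact_force: [-8.4, 6.5, 21.9]
gripper_width: -0.2
```

At the stop: z is 60.7 (67 − 6) at 22 N. I'll release and lift clear.

```bash
python3 -m creep '[[[0,0,0,0,0],[0,0,-0.005,0,0],[0,0,-0.009,0,0],[0,0,-0.012,0,0],[0,0,-0.016,0,0],[0,0,-0.018,0,0],[0,0,-0.018,0,0],[0,0,-0.018,0,0],[0,0,-0.012,0,0],[0,0,-0.006,0,0],[0,0,0,0,0],[0,0,0,0,0],[0,0,0,0,0]]]'; python3 m.py k 105; python3 -c "
from h import *
c=r.camera('scene');cv2.imwrite('pics/l.png',cv2.resize(cv2.cvtColor(c['frame'],4)[150:330,190:450],None,fx=3,fy=3))"
```

```text
clock: 17.4
tool_pos: [492.0, -360.1, 155.9]
tool_rot: [[0.978, -0.205, 0.03], [-0.205, -0.979, -0.005], [0.03, -0.001, -1.0]]
contact_force: [-0.9, -0.4, -0.3]
gripper_width: -0.2
scene red centroid 262.18604033970274 273.2208067940552 area 628.0
scene  green px [368.2173913  212.97826087] n 92 xyz [ 488.24286797 -346.58397458   63.        ]
top red centroid 244.84850691915514 227.52100024277735 area 686.5
 centre [553.02793634   9.14526414]
 ear axis angle -149.94565923674028 extent -60.248381509212734 60.553055241340566 mid [552.89608104   9.06897061]
top  green px [413.20647773 260.0242915 ] n 247 xyz [ 491.98727056 -358.39959664   66.        ]
```

View pics/l.png

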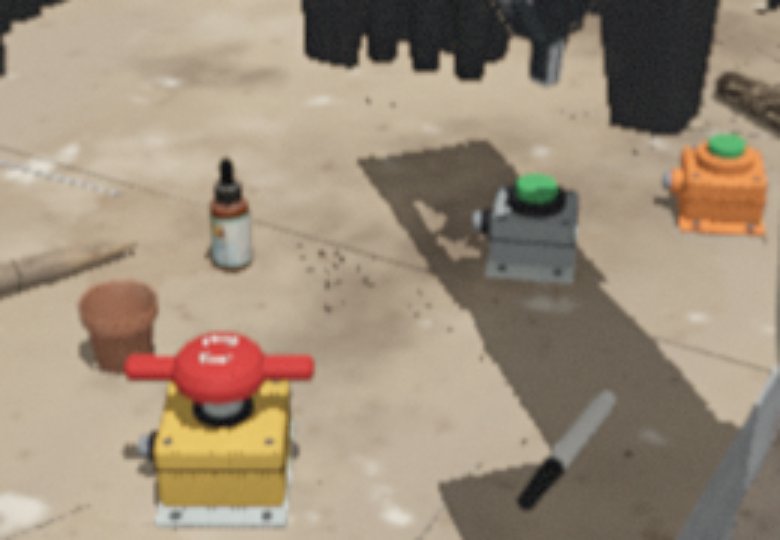

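The red head is out with its ears at rest (−149.9° now, −150.0° at the start). The green button is out too: its centroid is (368.2,213.0), against (368.5,212.8) before. The pot, bottle and pen are untouched and the arm is clear, so I'll hand in.

```bash
python3 -c "
from plant import r
print(r.job_done())"
```

```text
the job is handed in; nothing more can be done
None
```

I carried out the stop-button check in order and handed it in at about 17.5 s. The hand-in reports no verdict.

- **Red button in:** I pressed it to its stop at about 24 N. The picture showed it stayed in after I let go.
- **Twist:** I pushed the near ear clockwise round an arc of about 42° until the button sprang out. I then drew the finger away outward so the head could turn back freely.
- **Green button:** I pressed the one on the grey box to its stop at about 22 N, with the fingertip at z 60.7 mm, and let it come back.

**Last checks:**
- The red head is out, with its ears within about 0.1° of where they started.
- The green button is back out.
- The arm is about 90 mm clear of everything.
- The pot, dropper bottle and pen look unmoved in the last picture. The secateurs were outside that crop, and I never went near them.

**Disagreements:**
- For the green button the scene camera gave a position about 12 mm off the top camera's, along the line of sight. For the red button it was up to about 20 mm, depending on the assumed height. I used the top camera, and the contacts agreed with it.
- A fast downward move left the tool tilted by about 2°. It did no harm, and I used smaller steps after that.

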